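Jam the hex nut onto the ring nut of a height stop

ROBOT

A 6-joint arm with a two-finger parallel gripper is mounted at the origin on a cart in front of the work surface, level with it; the furniture and walls round the work are solid. World frame = base frame: x ahead of the robot, y to its left, z up, the work surface at z = 0. Lengths are in m, angles in rad, forces in N, time in s.
With the tool pointing down it reaches from about 0.35 to 0.975 m from the base axis. Payload 17.4 kg.
Tool frame: the origin (TCP) lies at the very end of the fingers, on their centre line; the grasp point (between the pads) lies behind it (arm.pinch_z is the z of the grasp point in the tool frame, in m); z points along the fingers, y is the line along which they close (so a half turn about z gives the same grasp; the last joint's range is limited). The gripper opens to 85 mm and grips with 20 to 120 N. Pads are 22 mm wide; open, the fingers measure 114 mm over their backs; the gripper's body (76 mm by 85 mm) begins 54 mm behind the grasp point. The pads swing forward as they close: fully open they stand 13 mm farther back than shut.
Start: joints at [1.087, 0.116, 1.442, -0, 1.584, -0.038], TCP at [0.291, 0.609, 0.231] pointing down, gripper open.
Joint ranges: [-2.83, 2.83], [-0.83, 2.19], [0.07, 2.5], [-1.14, 4.28], [0.01, 3], [-2.97, 2.97]. Speed limits (rad/s): [1.89, 1.89, 2.22, 3.14, 3.14, 3.14].

INTERFACE

Orientations are given as a rotation vector (axis times angle).
In Python, from bench import readout, viewer, arm gives the robot as it stands.
- The arm moves only by the shell command python3 -m inch 'ROWS' [FORCE]. ROWS is JSON, a list of rows, each an object with "grip": the opening, from 0 (shut) to 1 (fully open); "translation": the shift along the tool's x, y, z in units of 20 mm (1.0 is 20 mm), a list of three; "twist": the turn, a rotation vector about the tool's x, y, z in units of 6 degrees (1.0 is 6 degrees), a list of three. In form: [{"grip": grip, "translation": [dx, dy, dz], "twist": [wx, wy, wz]}, ...]. A call has exactly 8 rows; each row shifts and turns the commanded pose from where the row before left it, along the tool's axes as they then stand; what a row does not reach is not made up. A row lasts 1/12 s, in which the tool goes at most 41.7 mm and 7.16 degrees, less where a joint would pass 70% of its speed; a pose out of reach is approached as far as the arm can. A call with a number of a shift or a turn outside -1 to 1 is refused whole. A call with a gripper value outside its range is refused whole. The fingers move at their own pace and stop on an object; FORCE is the grip in N (left out, the last holds). Time passes only in rows, so rows that do not move let the fingers close, or fill a call up. It gives the time, the measured TCP pose, the force, the opening and the grip force at its end, in the units of the state.
- readout.observe(): the state, without advancing time (a new reading comes with each control period).
- viewer.get_image(name): name is "scene" or "top" or "wrist"; returns the picture (384x512x3 uint8, red, green, blue); there is no depth.
- viewer.get_calibration(name): a dict with "fx", "fy", "cx", "cy" (pixels), "k1" (the pictures are not rectified: a ray, as slopes to the right and down, at radius r is drawn at 1 + k1 r^2 times it, then the intrinsics apply), "world_to_cam" (4x4, takes a point from world to camera coordinates). Camera axes: x right, y down, z forward; pixel columns grow to the right and rows downward; lengths in m; the calibration is good to about 2 mm. A picture is of the moment at which its call begins: read the wrist's pose just before it. get_calibration takes no time and is no camera call; for the wrist camera it gives the pose at the moment of the call.
- arm.hand_in(): hands the job in; it is judged then, once.
The state is a dict: "t": time; "qpos": joint angles; "joint_vel": joint speeds; "tau": joint torques, N m; "tcp_pos": TCP position; "tcp_rot": TCP orientation; "force": force on the tool from outside, world axes, zero at the start; "ft_torque": the same for the moment, N m; "finger_gap": opening from 0.0 (shut) to 1.0 (fully open); "grip_force": force on a finger pad.
Only numpy, scipy, OpenCV 4.12 (cv2) and the standard library are available. Lean on these libraries where they do the work, as an engineer would, in place of code of your own. Each camera call takes 0.05 s, during which the arm holds its last target. There are 200 camera calls.

TASK

On the height stop, run the upper hex nut down the stud (clockwise seen from above) until it bears on the washer that lies on the round ring nut, then tighten it to about half a newton metre so that the two nuts are locked against each other. The ring nut holds the height setting: it must not turn along. Let go of the nut, and leave the small things round the stop where they are.

Things in the scene. Friction and masses are not known exactly. Their poses are not given: they have to be found in the camera images.
- stop_stand: the height stop, fixed to the bench: a grey cast foot 110 (x) x 80 (y) x 16 mm with two screw heads, and in its middle an upright steel stud, 16 mm thick, threaded, its top 106 mm above the bench. Origin: centre of the underside of the foot, on the stud's axis; z up
- hex_nut: upper nut on the stud: bright steel hex nut, 36 mm across flats, 41.6 mm across corners, 24 mm tall. Origin: on the stud's axis in its lower face; z up; x is the normal of one flat (flats face every 60 degrees from x). Right-hand coarse thread: 1.59 mm down per radian turned clockwise seen from above. It only turns and travels with the thread and stays where it is left
- hex_top (a point): centre of the hex nut's top face, 24 mm above its origin. The nut has a locking insert: it takes 0.12 N m to turn it even while it is free. At the start its lower face is 1.8 to 5.8 mm above the washer (1.1 to 3.7 rad of turning). From the touch on, the washer yields and the turning moment climbs by 1.4 to 2 N m per radian; when let go, the nut springs back a little and stays jammed
- ring_nut: lower nut: dark steel, round, 30 mm in diameter, 12 mm tall, four slots in its rim; stiff on the same thread (it turns along when the hex nut is tightened beyond about 0.8 N m). Origin: on the axis in its lower face. On its top lies a steel washer, 29 mm in diameter, 2.5 to 4.9 mm proud of it (differs each time, not measured: feel for the touch)
- ring_slot (a point): the middle of one slot in the ring nut's rim, 15 mm from the axis and 6 mm above the ring nut's lower face; shows whether the ring nut has turned
- wax_block: loose block of modelling wax beside the foot, 68 x 32 mm, 11 mm high; origin under its centre
- polisher: loose dark felt polishing cone standing beside the foot, 25 mm in diameter, 30 mm high; origin under its centre
- silicone_mould: loose curved silicone piece beside the foot, 37 x 66 mm, 15 mm high; origin under its centre
There are look-alikes about, which are no part of the job. Leave any green or orange look-alike of the stop_stand alone.

How it is judged:
By the outcome, as a careful person would: the job done as asked, in the order asked, and still so for the second after the job is handed in, with the robot touching nothing.
It also fails if it takes over 64 s, if anything falls off the work surface, if the arm or the gripper's body presses on something with over 40 N, if the wrist force passes 120 N, or if a joint passes its speed limit or range.

## Working session

There is one attempt and no reset: what is moved stays moved. The work goes in short steps, Python scripts to look and compute and a shell command to move; the robot and the scene stay as the last step left them, time stands still between calls to the robot, and variables do not carry over. Pictures are saved under pics/ and viewed, at most 10 in all, crops included, and the job is handed in when it is done.

```bash
ls; mkdir -p pics
python3 - <<'E'
from bench import readout, viewer, arm
import cv2,numpy as np
o=readout.observe();print(o, arm.pinch_z)
for n in("scene","top"):
    im=viewer.get_image(n);cv2.imwrite(f"pics/{n}0.png",im[:,:,::-1]);c=viewer.get_calibration(n);print(n,c)
E
```

```text
pics
{'t': 0.0, 'qpos': array([ 1.08719132e+00,  1.16522973e-01,  1.44226382e+00,  5.01483776e-06,
        1.58401092e+00, -3.78057669e-02]), 'joint_vel': array([-0.00050528,  0.0011314 , -0.00125294,  0.0006832 ,  0.00054504,
        0.00071421]), 'tau': array([ 3.12599586e-03, -7.31929207e+01, -6.32546282e+01,  1.29158975e-04,
        5.65991679e-03,  8.81906175e-06]), 'tcp_pos': array([0.29096787, 0.60885674, 0.23053813]), 'tcp_rot': array([-6.94405595e-01, -3.06356327e+00,  1.82672947e-03]), 'force': array([-0.81512796, -0.39777956,  0.34737864]), 'ft_torque': array([-0.03360408,  0.04882748,  0.0281471 ]), 'grip_force': 0.0, 'finger_gap': 0.9976836433797241} -0.0187
scene {'fx': 452.0618628171739, 'fy': 452.0618628171739, 'cx': 249.60942344249827, 'cy': 194.9946755984867, 'k1': 0.04643192436415401, 'world_to_cam': array([[ 0.66954611, -0.74268109,  0.01152362, -0.31226117],
       [-0.51440662, -0.47483076, -0.71408794,  0.37273016],
       [ 0.53581138,  0.47218698, -0.69996116,  0.57611888],
       [ 0.        ,  0.        ,  0.        ,  1.        ]])}
top {'fx': 382.57551570871857, 'fy': 382.57551570871857, 'cx': 248.29995860724117, 'cy': 191.51934100009476, 'k1': -0.07058935148307742, 'world_to_cam': array([[ 0.02771934, -0.99930804,  0.0248008 ,  0.03754281],
       [-0.98779486, -0.03118736, -0.15260623,  0.56729676],
       [ 0.1532741 , -0.02026796, -0.98797584,  0.84469578],
       [ 0.        ,  0.        ,  0.        ,  1.        ]])}
```

View pics/scene0.png

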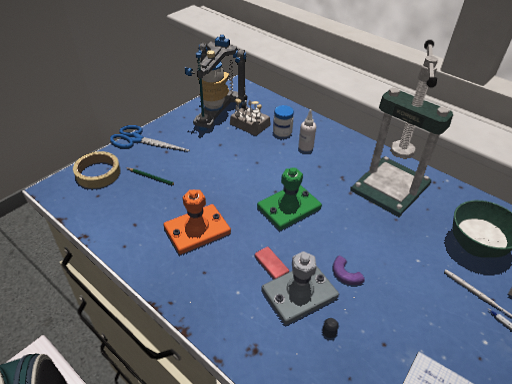

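View pics/top0.png

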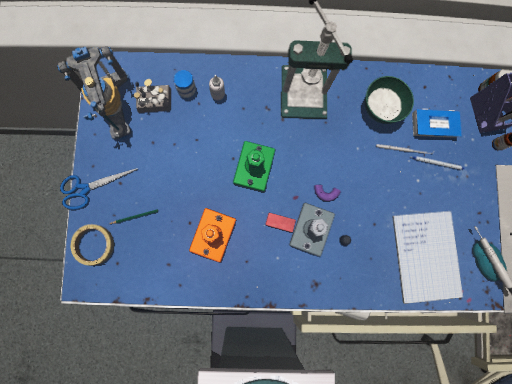

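Scene view: three stops: orange (196,215), green (291,200), grey (302,280), with red wax, purple mould and black polisher round the grey one. In the top view the grey one is at (315,229). The grey foot and bright nut fit the description. I'll confirm in one enlarged crop.

Run:
```python
import cv2,numpy as np
a=cv2.imread("pics/scene0.png")[225:355,230:380];b=cv2.imread("pics/top0.png")[185:275,260:360]
a=cv2.resize(a,None,fx=3.0,fy=3.0,interpolation=3)[:390,:450]
b=cv2.resize(b,(350,315),interpolation=3)
c=np.zeros((390,800,3),np.uint8);c[:,:450]=a;c[:315,450:]=b
cv2.imwrite("pics/crop0.png",c)
```

```text
(no output)
```

View pics/crop0.png

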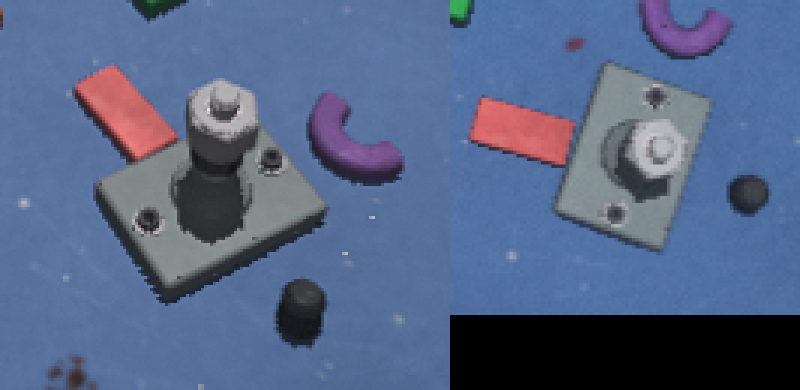

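The crop confirms it: grey foot, bright hex nut on the stud, dark ring nut below. Stud top is at scene (305,255) and top (320,227).

```bash
cat > h.py <<'E'
import numpy as np,cv2
from bench import readout,viewer,arm
from scipy.spatial.transform import Rotation as R
def ray(c,u,v):
    d=np.array([(u-c['cx'])/c['fx'],(v-c['cy'])/c['fy']]);s=d.copy()
    for _ in range(20): s=d/(1+c['k1']*(s@s))
    M=c['world_to_cam'];r=M[:3,:3].T@np.r_[s,1];return -M[:3,:3].T@M[:3,3],r
def hit(c,u,v,z):
    o,r=ray(c,u,v);return o+r*(z-o[2])/r[2]
def proj(c,p):
    q=c['world_to_cam'][:3,:3]@np.asarray(p)+c['world_to_cam'][:3,3];s=q[:2]/q[2];s=s*(1+c['k1']*(s@s))
    return np.array([s[0]*c['fx']+c['cx'],s[1]*c['fy']+c['cy']])
def st():
    o=readout.observe();T=R.from_rotvec(o['tcp_rot']).as_matrix()
    print('t',o['t'],'p',o['tcp_pos'].round(4),'z',T[:,2].round(3),'yaw_y',np.degrees(np.arctan2(T[1,1],T[0,1])).round(2),'F',o['force'].round(1),'M',o['ft_torque'].round(3),'gap',round(o['finger_gap'],3),'gf',round(o['grip_force'],1),'q',o['qpos'].round(3));return o,T
E
python3 - <<'E'
from h import *
np.set_printoptions(precision=4,suppress=True)
s=viewer.get_calibration('scene');t=viewer.get_calibration('top')
print(hit(s,305,255,.106),hit(t,320,227,.106))
f=lambda x,y:hit(t,(x-450)/3.5+260,y/3.5+185,.016)
print('foot',[f(*p)[:2] for p in((607,62),(710,98),(662,250),(556,212))])
g=lambda x,y,z:hit(t,(x-450)/3.5+260,y/3.5+185,z)[:2]
print('polisher',g(748,195,.03),'wax',g(522,132,.011),'mould',g(685,25,.015))
o,T=st();print(T)
w=viewer.get_calibration('wrist');M=w['world_to_cam'];c=-M[:3,:3].T@M[:3,3]
print('cam in tool',T.T@(c-o['tcp_pos']),M[:3,:3]@T,w['fx'],w['cx'],w['cy'])
E
```

```text
[ 0.485  -0.0994  0.106 ] [ 0.4842 -0.0999  0.106 ]
foot [array([ 0.5473, -0.0823]), array([ 0.5246, -0.1535]), array([ 0.4211, -0.1205]), array([ 0.4446, -0.0485])]
polisher [ 0.4588 -0.1754] wax [ 0.4982 -0.0253] mould [ 0.5748 -0.1366]
t 0.1 p [0.291  0.6089 0.2306] z [-0.001 -0.001 -1.   ] yaw_y 64.46 F [ 0.1  0.2 -0.4] M [-0.015 -0.006 -0.038] gap 1.001 gf 0.0 q [ 1.087  0.116  1.442  0.     1.584 -0.038]
[[-0.9022  0.4312 -0.0005]
 [ 0.4312  0.9022 -0.0009]
 [ 0.0001 -0.0011 -1.    ]]
cam in tool [ 0.0807  0.0005 -0.1428] [[-0.0005  1.     -0.0008]
 [-0.9487 -0.0008 -0.3161]
 [-0.3161  0.0006  0.9487]] 283.83028568273215 251.6412098050534 193.30144184587405
```

```bash
r='x'; python3 -m inch '[{"grip":1,"translation":[-0.75,-0.87,0],"twist":[0,0,0]},{"grip":1,"translation":[-0.75,-0.87,0],"twist":[0,0,0]},{"grip":1,"translation":[-0.75,-0.87,0],"twist":[0,0,0]},{"grip":1,"translation":[-0.75,-0.87,0],"twist":[0,0,0]},{"grip":1,"translation":[-0.75,-0.87,0],"twist":[0,0,0]},{"grip":1,"translation":[-0.75,-0.87,0],"twist":[0,0,0]},{"grip":1,"translation":[-0.75,-0.87,0],"twist":[0,0,0]},{"grip":1,"translation":[-0.75,-0.87,0],"twist":[0,0,0]}]' 120
python3 -m inch '[{"grip":1,"translation":[-0.75,-0.87,0],"twist":[0,0,0]},{"grip":1,"translation":[-0.75,-0.87,0],"twist":[0,0,0]},{"grip":1,"translation":[-0.75,-0.87,0],"twist":[0,0,0]},{"grip":1,"translation":[-0.75,-0.87,0],"twist":[0,0,0]},{"grip":1,"translation":[-0.75,-0.87,0],"twist":[0,0,0]},{"grip":1,"translation":[-0.75,-0.87,0],"twist":[0,0,0]},{"grip":1,"translation":[-0.75,-0.87,0],"twist":[0,0,0]},{"grip":1,"translation":[-0.75,-0.87,0],"twist":[0,0,0]}]'
python3 -c "from h import *;st()"
```

```text
t: 0.77
tcp_pos: [0.3393, 0.4305, 0.2309]
tcp_rot: [-0.694, -3.064, 0.001]
force: [-0.2, -0.2, -0.1]
finger_gap: 1.004
grip_force: 0.0
t: 1.43
tcp_pos: [0.3875, 0.2532, 0.2311]
tcp_rot: [-0.694, -3.064, 0.0]
force: [-0.2, -0.7, 0.3]
finger_gap: 0.994
grip_force: 0.0
t 1.4333 p [0.3875 0.2532 0.2311] z [-0. -0. -1.] yaw_y 64.46 F [-0.2 -0.7  0.3] M [-0.022 -0.023  0.005] gap 0.994 gf 0.0 q [ 0.524 -0.359  1.875 -0.     1.626 -0.601]
```

```bash
python3 -m inch '[{"grip":1,"translation":[-0.75,-0.87,0],"twist":[0,0,0]},{"grip":1,"translation":[-0.75,-0.87,0],"twist":[0,0,0]},{"grip":1,"translation":[-0.75,-0.87,0],"twist":[0,0,0]},{"grip":1,"translation":[-0.75,-0.87,0],"twist":[0,0,0]},{"grip":1,"translation":[-0.75,-0.87,0],"twist":[0,0,0]},{"grip":1,"translation":[-0.75,-0.87,0],"twist":[0,0,0]},{"grip":1,"translation":[-0.75,-0.87,0],"twist":[0,0,0]},{"grip":1,"translation":[-0.75,-0.87,0],"twist":[0,0,0]}]'
python3 -m inch '[{"grip":1,"translation":[-0.75,-0.87,0],"twist":[0,0,0]},{"grip":1,"translation":[-0.75,-0.87,0],"twist":[0,0,0]},{"grip":1,"translation":[-0.75,-0.87,0],"twist":[0,0,0]},{"grip":1,"translation":[-0.75,-0.87,0],"twist":[0,0,0]},{"grip":1,"translation":[-0.75,-0.87,0],"twist":[0,0,0]},{"grip":1,"translation":[-0.75,-0.87,0],"twist":[0,0,0]},{"grip":1,"translation":[-0.75,-0.87,0],"twist":[0,0,0]},{"grip":1,"translation":[-0.75,-0.87,0],"twist":[0,0,0]}]'
python3 -m inch '[{"grip":1,"translation":[0,0,0],"twist":[0,0,-1]},{"grip":1,"translation":[0,0,0],"twist":[0,0,-1]},{"grip":1,"translation":[0,0,0],"twist":[0,0,-1]},{"grip":1,"translation":[0,0,0],"twist":[0,0,-1]},{"grip":1,"translation":[0,0,0],"twist":[0,0,-1]},{"grip":1,"translation":[0,0,0],"twist":[0,0,-1]},{"grip":1,"translation":[0,0,0],"twist":[0,0,-1]},{"grip":1,"translation":[0,0,0],"twist":[0,0,0]}]'
python3 - <<'E'
from h import *
st();c=viewer.get_calibration('wrist');im=viewer.get_image('wrist');cv2.imwrite('pics/w1.png',im[:,:,::-1])
np.save('w1.npy',c,allow_pickle=True)
p=proj(c,(.4845,-.0997,.106));print(p)
u,v=p.astype(int);h=65
k=im[max(v-h,0):v+h+30,max(u-90,0):u+90,::-1];print(max(u-90,0),max(v-h,0),k.shape)
cv2.imwrite('pics/w1c.png',cv2.resize(k,None,fx=3.6,fy=3.6,interpolation=3)[:600,:800])
E
```

```text
t: 2.1
tcp_pos: [0.4358, 0.0759, 0.2312]
tcp_rot: [-0.694, -3.064, 0.0]
force: [-0.0, -0.3, 0.1]
finger_gap: 1.001
grip_force: 0.0
t: 2.77
tcp_pos: [0.4841, -0.1015, 0.2311]
tcp_rot: [-0.695, -3.064, -0.0]
force: [0.4, 0.1, 0.6]
finger_gap: 1.001
grip_force: 0.0
t: 3.43
tcp_pos: [0.4839, -0.1003, 0.231]
tcp_rot: [0.458, -3.108, -0.0]
force: [-0.7, 1.0, 1.5]
finger_gap: 1.0
grip_force: 0.0
t 3.4333 p [ 0.4839 -0.1003  0.231 ] z [-0.  0. -1.] yaw_y 106.75 F [-0.7  1.   1.5] M [-0.033  0.037  0.045] gap 1.0 gf 0.0 q [-0.256 -0.285  1.818  0.     1.609 -2.119]
[251.93426    185.50947302]
161 120 (160, 180, 3)
```

View pics/w1c.png

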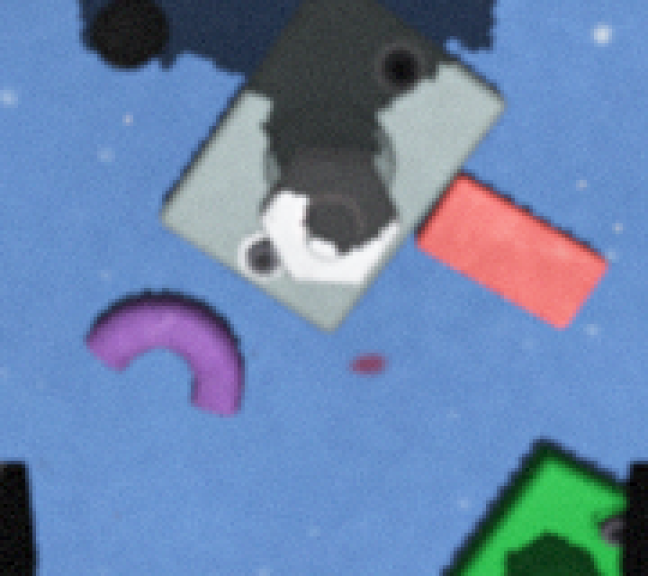

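The nut in the crop is half shadowed. Its corners are at about (263,225), (292,279), (361,281) and (397,222), with the stud top at about (333,222). I'll fit the hex pose to these.

Run:
```python
from h import *
from scipy.optimize import least_squares
c=np.load('w1.npy',allow_pickle=True).item()
P=np.array([(263,225),(292,279),(361,281),(397,222)])/3.6+[161,120]
M=lambda q:np.array([proj(c,(q[0]+.0208*np.cos(q[3]+k*np.pi/3),q[1]+.0208*np.sin(q[3]+k*np.pi/3),q[2])) for k in range(6)])
def f(q):
    m=M(q);return np.r_[[ (p-m[np.argmin(((m-p)**2).sum(1))]) for p in P]].ravel()
for z in(.085,.09,.095):
  for a in np.radians([0,20,40]):
    s=least_squares(f,[.4845,-.0997,z,a]);print(s.x[:3].round(4),np.degrees(s.x[3])%60,s.cost)
print('stud',hit(c,333/3.6+161,222/3.6+120,.106))
```

```text
[ 0.4903 -0.0976  0.0732] 46.44710861201158 0.9047395188163679
[ 0.4767 -0.1009  0.1019] 31.965558007665738 81.82570863533529
[ 0.4903 -0.0976  0.0732] 46.44710832822496 0.9047395188163675
[ 0.4903 -0.0976  0.0732] 46.44710878103858 0.904739518816321
[ 0.4767 -0.1009  0.1019] 31.96555913990229 81.82570863533546
[ 0.4903 -0.0976  0.0732] 46.4471086626894 0.9047395188163214
[ 0.4903 -0.0976  0.0732] 46.4471087218205 0.9047395188163803
[ 0.4903 -0.0976  0.0732] 46.44710847669125 0.9047395188163497
[ 0.4903 -0.0976  0.0732] 46.44710871093482 0.9047395188163245
stud [ 0.48028697 -0.0993632   0.106     ]
```

```bash
python3 -m inch '[{"grip":1,"translation":[0,0,0.5],"twist":[0,0,-1]},{"grip":1,"translation":[0,0,0.5],"twist":[0,0,-1]},{"grip":1,"translation":[0,0,0.5],"twist":[0,0,-1]},{"grip":1,"translation":[0,0,0.5],"twist":[0,0,-1]},{"grip":1,"translation":[0,0,0.5],"twist":[0,0,-0.95]},{"grip":1,"translation":[0,0,0],"twist":[0,0,0]},{"grip":1,"translation":[0,0,0],"twist":[0,0,0]},{"grip":1,"translation":[0,0,0],"twist":[0,0,0]}]'
python3 - <<'E'
from h import *
st();c=viewer.get_calibration('wrist');im=viewer.get_image('wrist');np.save('w2.npy',c,allow_pickle=True)
p=proj(c,(.4845,-.0997,.09));print(p)
u,v=p.astype(int);u0,v0=u-50,max(v-60,0)
k=im[v0:v0+120,u0:u0+100,::-1];print(u0,v0)
a=cv2.resize(k,None,fx=4,fy=4,interpolation=2)
s=cv2.resize(cv2.imread('pics/scene0.png')[240:320,270:335],None,fx=6,fy=6,interpolation=2)
o=np.zeros((480,800,3),np.uint8);o[:a.shape[0],:400]=a;o[:480,402:402+s.shape[1]]=s;cv2.imwrite('pics/w2c.png',o)
C=viewer.get_calibration('scene')
for z in (.106,.095,.09,.085,.08,.07,.016):print(z,proj(C,(.4845,-.0997,z)),(proj(C,(.4845,-.0997,z))-[270,240])*6+[402,0])
E
```

```text
t: 4.15
tcp_pos: [0.4842, -0.1003, 0.1819]
tcp_rot: [-1.224, 2.893, -0.0]
force: [-0.2, -0.6, 0.8]
finger_gap: 1.001
grip_force: 0.0
t 4.15 p [ 0.4842 -0.1003  0.1819] z [ 0. -0. -1.] yaw_y 135.87 F [-0.2 -0.6  0.8] M [ 0.006  0.018 -0.019] gap 1.001 gf 0.0 q [-0.256 -0.269  1.885 -0.     1.526 -2.627]
[252.36946068 196.42740987]
202 136
0.106 [304.9956903  255.29008456] [611.9741418   91.74050734]
0.095 [304.33139015 259.57860069] [607.98834093 117.47160412]
0.09 [304.03420032 261.4983131 ] [606.20520191 128.98987862]
0.085 [303.739925   263.39989811] [604.43954998 140.39938866]
0.08 [303.44852008 265.28362056] [602.69112046 151.70172334]
0.07 [302.87414953 268.99851076] [599.2448972  173.99106458]
0.016 [299.9543071 287.9244315] [581.72584259 287.546589  ]
```

View pics/w2c.png

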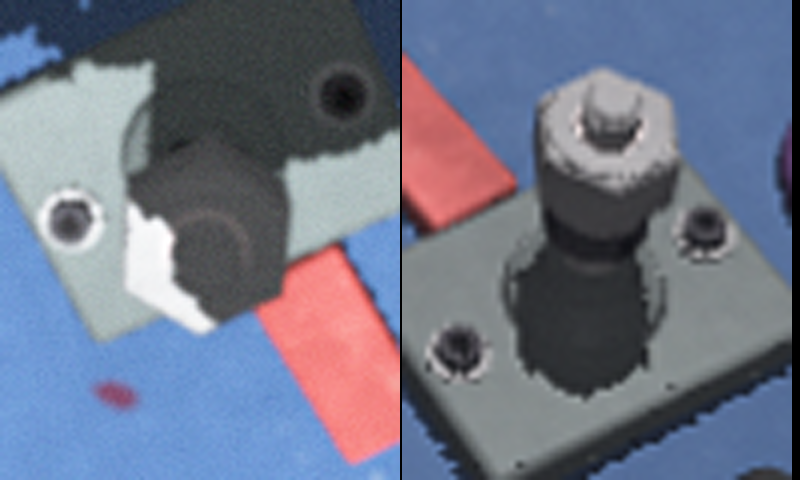

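Left half: the hex corners are at (208,137), (127,183), (125,288), (208,332), (284,290) and (288,205), so two flats already face the fingers. Right half: the nut top centre is at about (607,130), which gives z≈0.09. I'll fit this for centring.

Run:
```python
from h import *
from scipy.optimize import least_squares
c=np.load('w2.npy',allow_pickle=True).item()
P=np.array([(208,137),(127,183),(125,288),(208,332),(284,290),(288,205)])/4+[202,136]
def f(q,z=None):
    z=q[3] if z is None else z
    m=np.array([proj(c,(q[0]+.0208*np.cos(q[2]+k*np.pi/3),q[1]+.0208*np.sin(q[2]+k*np.pi/3),z)) for k in range(6)])
    return np.r_[[ (p-m[np.argmin(((m-p)**2).sum(1))]) for p in P]].ravel()
for z in(.086,.09,.094,None):
    s=least_squares(f,[.4845,-.0997,np.radians(46.)]+([.09] if z is None else []),args=(z,));print(s.x.round(4),np.degrees(s.x[2])%60,s.cost)
```

```text
[ 0.4844 -0.0982  0.7592] 43.49918540984289 13.044770867659492
[ 0.4835 -0.0992  0.7592] 43.49832204619325 11.474878477466055
[ 0.4825 -0.1002  0.7592] 43.49743425623279 10.800074275639373
[ 0.4823 -0.1003  0.7592  0.0948] 43.497258056855486 10.780985473072715
```

```bash
python3 -m inch '[{"grip":1,"translation":[-0.015,0.025,0.76],"twist":[0,0,0.4]},{"grip":1,"translation":[0,0,0.76],"twist":[0,0,0]},{"grip":1,"translation":[0,0,0.76],"twist":[0,0,0]},{"grip":1,"translation":[0,0,0.76],"twist":[0,0,0]},{"grip":1,"translation":[0,0,0.76],"twist":[0,0,0]},{"grip":1,"translation":[0,0,0.76],"twist":[0,0,0]},{"grip":1,"translation":[0,0,0.76],"twist":[0,0,0]},{"grip":1,"translation":[0,0,0.76],"twist":[0,0,0]}]'
python3 -c "from h import *;st()"
python3 -m inch '[{"grip":0.5,"translation":[0,0,0],"twist":[0,0,0]},{"grip":0.4,"translation":[0,0,0],"twist":[0,0,0]},{"grip":0.4,"translation":[0,0,0],"twist":[0,0,0]},{"grip":0.3,"translation":[0,0,0],"twist":[0,0,0]},{"grip":0.3,"translation":[0,0,0],"twist":[0,0,0]},{"grip":0.3,"translation":[0,0,0],"twist":[0,0,0]},{"grip":0.3,"translation":[0,0,0],"twist":[0,0,0]},{"grip":0.3,"translation":[0,0,0],"twist":[0,0,0]}]' 40
python3 -c "from h import *;st()"
```

```text
t: 4.87
tcp_pos: [0.4843, -0.0998, 0.0597]
tcp_rot: [-1.166, 2.916, -0.001]
force: [1.7, 0.1, 0.3]
finger_gap: 0.998
grip_force: 0.0
t 4.8667 p [ 0.4843 -0.0998  0.0597] z [ 0.001 -0.    -1.   ] yaw_y 133.58 F [1.7 0.1 0.3] M [-0.011  0.019  0.042] gap 0.998 gf 0.0 q [-0.255 -0.184  2.018  0.     1.306 -2.586]
t: 5.53
tcp_pos: [0.484, -0.0994, 0.0613]
tcp_rot: [-1.17, 2.915, 0.001]
force: [-8.1, 5.9, 12.5]
finger_gap: 0.413
grip_force: 40.6
t 5.5333 p [ 0.484  -0.0994  0.0613] z [ 0.     0.001 -1.   ] yaw_y 133.73 F [-8.1  5.9 12.5] M [ 0.875  1.402 -0.145] gap 0.413 gf 40.6 q [-2.550e-01 -1.860e-01  2.017e+00  1.000e-03  1.310e+00 -2.589e+00]
```

```bash
python3 -m inch '[{"grip":0.3,"translation":[0,0.03,-0.07],"twist":[0,0,0]},{"grip":0.3,"translation":[0,0,0],"twist":[0,0,0]},{"grip":0.3,"translation":[0,0,0.004],"twist":[0,0,0.5]},{"grip":0.3,"translation":[0,0,0.004],"twist":[0,0,0.5]},{"grip":0.3,"translation":[0,0,0.004],"twist":[0,0,0.5]},{"grip":0.3,"translation":[0,0,0.004],"twist":[0,0,0.5]},{"grip":0.3,"translation":[0,0,0.004],"twist":[0,0,0.5]},{"grip":0.3,"translation":[0,0,0.004],"twist":[0,0,0.5]}]' 80
python3 -c "from h import *;st()"
```

```text
t: 6.2
tcp_pos: [0.484, -0.0995, 0.0612]
tcp_rot: [-0.696, 3.062, -0.001]
force: [3.5, -0.9, -3.3]
finger_gap: 0.409
grip_force: 83.2
t 6.2 p [ 0.484  -0.0995  0.0612] z [ 0.001 -0.001 -1.   ] yaw_y 115.6 F [ 3.5 -0.9 -3.3] M [-0.209 -0.508  0.119] gap 0.409 gf 83.2 q [-0.254 -0.187  2.018 -0.     1.309 -2.272]
```

```bash
python3 -m inch '[{"grip":0.3,"translation":[0,0,0.008],"twist":[0,0,1]},{"grip":0.3,"translation":[0,0,0.008],"twist":[0,0,1]},{"grip":0.3,"translation":[0,0,0.008],"twist":[0,0,1]},{"grip":0.3,"translation":[0,0,0.008],"twist":[0,0,1]},{"grip":0.3,"translation":[0,0,0.008],"twist":[0,0,1]},{"grip":0.3,"translation":[0,0,0.008],"twist":[0,0,1]},{"grip":0.3,"translation":[0,0,0.004],"twist":[0,0,0.5]},{"grip":0.3,"translation":[0,0,0],"twist":[0,0,0]}]' 
python3 -c "from h import *;st()"
```

```text
t: 6.87
tcp_pos: [0.484, -0.0999, 0.0602]
tcp_rot: [0.369, 3.118, -0.002]
force: [4.3, -5.2, -4.6]
finger_gap: 0.408
grip_force: 83.2
t 6.8667 p [ 0.484  -0.0999  0.0602] z [ 0.001 -0.001 -1.   ] yaw_y 76.51 F [ 4.3 -5.2 -4.6] M [-0.842 -0.534 -0.097] gap 0.408 gf 83.2 q [-2.550e-01 -1.860e-01  2.019e+00 -1.000e-03  1.307e+00 -1.590e+00]
```

```bash
python3 -m inch '[{"grip":0.3,"translation":[0,0,0.002],"twist":[0,0,0.25]},{"grip":0.3,"translation":[0,0,0.002],"twist":[0,0,0.25]},{"grip":0.3,"translation":[0,0,0.002],"twist":[0,0,0.25]},{"grip":0.3,"translation":[0,0,0.002],"twist":[0,0,0.25]},{"grip":0.3,"translation":[0,0,0.002],"twist":[0,0,0.25]},{"grip":0.3,"translation":[0,0,0.002],"twist":[0,0,0.25]},{"grip":0.3,"translation":[0,0,0.002],"twist":[0,0,0.25]},{"grip":0.3,"translation":[0,0,0.002],"twist":[0,0,0.25]}]' 
python3 -c "from h import *;st()"
```

```text
t: 7.53
tcp_pos: [0.4839, -0.1, 0.0598]
tcp_rot: [0.689, 3.064, -0.002]
force: [2.1, -6.6, -4.1]
finger_gap: 0.407
grip_force: 83.1
t 7.5333 p [ 0.4839 -0.1     0.0598] z [ 0.001 -0.002 -1.   ] yaw_y 64.67 F [ 2.1 -6.6 -4.1] M [-1.019 -0.489  0.107] gap 0.407 gf 83.1 q [-2.550e-01 -1.850e-01  2.019e+00 -1.000e-03  1.306e+00 -1.383e+00]
```

```bash
python3 -m inch '[{"grip":0.3,"translation":[-0.008,-0.015,0.01],"twist":[0,0,0.25]},{"grip":0.3,"translation":[0,0,0.002],"twist":[0,0,0.25]},{"grip":0.3,"translation":[0,0,0.002],"twist":[0,0,0.25]},{"grip":0.3,"translation":[0,0,0.002],"twist":[0,0,0.25]},{"grip":0.3,"translation":[0,0,0.002],"twist":[0,0,0.25]},{"grip":0.3,"translation":[0,0,0.002],"twist":[0,0,0.25]},{"grip":0.3,"translation":[0,0,0.002],"twist":[0,0,0.25]},{"grip":0.3,"translation":[0,0,0.002],"twist":[0,0,0.25]}]' 
python3 -c "from h import *;st()"
```

```text
t: 8.2
tcp_pos: [0.4839, -0.1002, 0.0595]
tcp_rot: [1.005, 2.975, -0.001]
force: [1.5, -4.6, -1.5]
finger_gap: 0.406
grip_force: 83.4
t 8.2 p [ 0.4839 -0.1002  0.0595] z [ 0.001 -0.001 -1.   ] yaw_y 52.67 F [ 1.5 -4.6 -1.5] M [-0.696 -0.158  0.121] gap 0.406 gf 83.4 q [-2.550e-01 -1.850e-01  2.019e+00 -1.000e-03  1.306e+00 -1.174e+00]
```

```bash
sleep 0; python3 -c "
from bench import readout
import numpy as np
print(readout.observe()['ft_torque'][2])"
```

```text
0.12133491923827941
```

Still free. On to the next 12°.

```bash
python3 -m inch '[{"grip":0.3,"translation":[0,0,0.002],"twist":[0,0,0.25]},{"grip":0.3,"translation":[0,0,0.002],"twist":[0,0,0.25]},{"grip":0.3,"translation":[0,0,0.002],"twist":[0,0,0.25]},{"grip":0.3,"translation":[0,0,0.002],"twist":[0,0,0.25]},{"grip":0.3,"translation":[0,0,0.002],"twist":[0,0,0.25]},{"grip":0.3,"translation":[0,0,0.002],"twist":[0,0,0.25]},{"grip":0.3,"translation":[0,0,0.002],"twist":[0,0,0.25]},{"grip":0.3,"translation":[0,0,0.002],"twist":[0,0,0.25]}]' >/dev/null
python3 -c "from h import *;st()"
```

```text
t 8.8667 p [ 0.4838 -0.1003  0.0591] z [ 0.001 -0.001 -1.   ] yaw_y 40.67 F [ 0.7 -6.1 -1.7] M [-0.87  -0.004  0.227] gap 0.41 gf 83.5 q [-2.550e-01 -1.850e-01  2.020e+00 -1.000e-03  1.305e+00 -9.650e-01]
```

```bash
python3 -m inch '[{"grip":0.3,"translation":[0,0,0.001],"twist":[0,0,0.1]},{"grip":0.3,"translation":[0,0,0.001],"twist":[0,0,0.1]},{"grip":0.3,"translation":[0,0,0.001],"twist":[0,0,0.1]},{"grip":0.3,"translation":[0,0,0.001],"twist":[0,0,0.1]},{"grip":0.3,"translation":[0,0,0.001],"twist":[0,0,0.1]},{"grip":0.3,"translation":[0,0,0.001],"twist":[0,0,0.1]},{"grip":0.3,"translation":[0,0,0],"twist":[0,0,0]},{"grip":0.3,"translation":[0,0,0],"twist":[0,0,0]}]' >/dev/null
python3 -c "from h import *;st()"
```

```text
t 9.5333 p [ 0.4838 -0.1004  0.059 ] z [ 0.001 -0.002 -1.   ] yaw_y 37.14 F [-0.5 -5.8 -1.6] M [-0.934  0.085  0.223] gap 0.408 gf 83.5 q [-2.550e-01 -1.850e-01  2.020e+00 -1.000e-03  1.305e+00 -9.030e-01]
```

```bash
python3 -m inch '[{"grip":0.3,"translation":[0,0,0.001],"twist":[0,0,0.1]},{"grip":0.3,"translation":[0,0,0.001],"twist":[0,0,0.1]},{"grip":0.3,"translation":[0,0,0.001],"twist":[0,0,0.1]},{"grip":0.3,"translation":[0,0,0.001],"twist":[0,0,0.1]},{"grip":0.3,"translation":[0,0,0.001],"twist":[0,0,0.1]},{"grip":0.3,"translation":[0,0,0.001],"twist":[0,0,0.1]},{"grip":0.3,"translation":[0,0,0.001],"twist":[0,0,0.1]},{"grip":0.3,"translation":[0,0,0.001],"twist":[0,0,0.1]}]' >/dev/null
python3 -c "from h import *;st()"
```

```text
t 10.2 p [ 0.4838 -0.1005  0.0589] z [ 0.001 -0.002 -1.   ] yaw_y 32.33 F [-0.6 -8.1 -0.8] M [-1.049  0.215  0.303] gap 0.409 gf 83.5 q [-2.560e-01 -1.840e-01  2.020e+00 -2.000e-03  1.305e+00 -8.190e-01]
```

```bash
python3 -m inch '[{"grip":0.3,"translation":[-0.017,-0.011,0.001],"twist":[0,0,0.1]},{"grip":0.3,"translation":[0,0,0.001],"twist":[0,0,0.1]},{"grip":0.3,"translation":[0,0,0.001],"twist":[0,0,0.1]},{"grip":0.3,"translation":[0,0,0.001],"twist":[0,0,0.1]},{"grip":0.3,"translation":[0,0,0.001],"twist":[0,0,0.1]},{"grip":0.3,"translation":[0,0,0.001],"twist":[0,0,0.1]},{"grip":0.3,"translation":[0,0,0.001],"twist":[0,0,0.1]},{"grip":0.3,"translation":[0,0,0.001],"twist":[0,0,0.1]}]' 110 >/dev/null
python3 -c "from h import *;st()"
```

```text
t 10.8667 p [ 0.4838 -0.1005  0.0588] z [ 0.001 -0.001 -1.   ] yaw_y 27.51 F [-0.7 -6.2  5.9] M [-0.924  0.397  0.359] gap 0.406 gf 111.1 q [-2.560e-01 -1.840e-01  2.020e+00 -1.000e-03  1.305e+00 -7.360e-01]
```

Torque climbs more slowly than specified, so I'll check from near whether the nut turns along with the pads.

Run:
```python
from h import *
c=viewer.get_calibration('wrist');im=viewer.get_image('wrist');o,T=st()
u,v=proj(c,(.484,-.1,.087)).astype(int);print(u,v)
v0=max(0,v-80);k=im[v0:v0+150,u-100:u+100,::-1]
cv2.imwrite('pics/w3.png',cv2.resize(k,None,fx=4,fy=4,interpolation=2))
```

```text
t 10.9167 p [ 0.4839 -0.1005  0.0588] z [ 0.001 -0.001 -1.   ] yaw_y 27.46 F [-1.2 -6.3  5. ] M [-0.885  0.37   0.279] gap 0.401 gf 111.1 q [-2.560e-01 -1.840e-01  2.020e+00 -1.000e-03  1.305e+00 -7.350e-01]
251 278
```

View pics/w3.png

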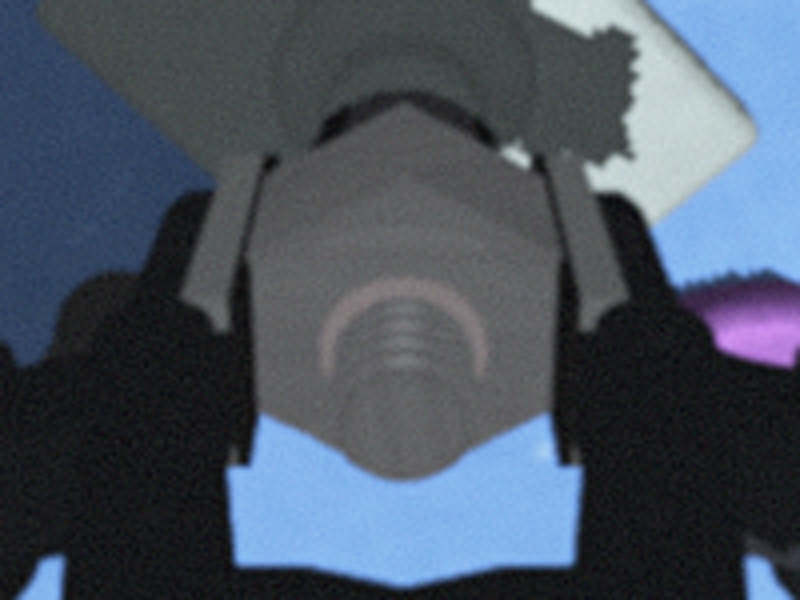

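The nut sits square between the pads (flats at columns 250 and 555 in the crop), so there is no slip. The moment reading is noisy, so I'll average it.

```bash
cat >> h.py <<'E'
def mz(n=8):
    a=[]
    for _ in range(n): viewer.get_image('top');a.append(readout.observe()['ft_torque'][2])
    print('mz',np.mean(a).round(3),np.std(a).round(3));
E
python3 -m inch '[{"grip":0.3,"translation":[0,0,0.001],"twist":[0,0,0.1]},{"grip":0.3,"translation":[0,0,0.001],"twist":[0,0,0.1]},{"grip":0.3,"translation":[0,0,0.001],"twist":[0,0,0.1]},{"grip":0.3,"translation":[0,0,0.001],"twist":[0,0,0.1]},{"grip":0.3,"translation":[0,0,0.001],"twist":[0,0,0.1]},{"grip":0.3,"translation":[0,0,0.001],"twist":[0,0,0.1]},{"grip":0.3,"translation":[0,0,0],"twist":[0,0,0]},{"grip":0.3,"translation":[0,0,0],"twist":[0,0,0]}]' >/dev/null
python3 -c "from h import *;st();mz()"
```

```text
t 11.5833 p [ 0.4838 -0.1006  0.0587] z [ 0.001 -0.001 -1.   ] yaw_y 23.93 F [-1.2 -7.8  6. ] M [-1.014  0.521  0.36 ] gap 0.402 gf 111.2 q [-2.560e-01 -1.840e-01  2.020e+00 -1.000e-03  1.304e+00 -6.730e-01]
mz 0.336 0.022
```

```bash
python3 -m inch '[{"grip":0.3,"translation":[0,0,0.001],"twist":[0,0,0.1]},{"grip":0.3,"translation":[0,0,0.001],"twist":[0,0,0.1]},{"grip":0.3,"translation":[0,0,0.001],"twist":[0,0,0.1]},{"grip":0.3,"translation":[0,0,0.001],"twist":[0,0,0.1]},{"grip":0.3,"translation":[0,0,0.001],"twist":[0,0,0.1]},{"grip":0.3,"translation":[0,0,0.001],"twist":[0,0,0.1]},{"grip":0.3,"translation":[0,0,0],"twist":[0,0,0]},{"grip":0.3,"translation":[0,0,0],"twist":[0,0,0]}]' >/dev/null
python3 -c "from h import *;st();mz()"
```

```text
t 12.65 p [ 0.4838 -0.1007  0.0586] z [ 0.001 -0.001 -1.   ] yaw_y 20.33 F [-2.8 -8.7  6.8] M [-1.073  0.592  0.425] gap 0.404 gf 111.2 q [-2.560e-01 -1.840e-01  2.020e+00 -1.000e-03  1.304e+00 -6.110e-01]
mz 0.44 0.025
```

Slope is now 1.65 N m/rad, as specified, so the washer is being compressed. About 2.4° more brings it to roughly 0.5 N m.

```bash
python3 -m inch '[{"grip":0.3,"translation":[0,0,0.001],"twist":[0,0,0.1]},{"grip":0.3,"translation":[0,0,0.001],"twist":[0,0,0.1]},{"grip":0.3,"translation":[0,0,0.001],"twist":[0,0,0.1]},{"grip":0.3,"translation":[0,0,0.001],"twist":[0,0,0.1]},{"grip":0.3,"translation":[0,0,0],"twist":[0,0,0]},{"grip":0.3,"translation":[0,0,0],"twist":[0,0,0]},{"grip":0.3,"translation":[0,0,0],"twist":[0,0,0]},{"grip":0.3,"translation":[0,0,0],"twist":[0,0,0]}]' >/dev/null
python3 -c "from h import *;st();mz()"
```

```text
t 13.7167 p [ 0.4838 -0.1008  0.0585] z [ 0.001 -0.002 -1.   ] yaw_y 17.94 F [-1.7 -8.9  8.2] M [-1.112  0.681  0.469] gap 0.404 gf 111.3 q [-2.560e-01 -1.840e-01  2.020e+00 -1.000e-03  1.304e+00 -5.690e-01]
mz 0.497 0.017
```

Now at 0.497 N m. I'll open and rise straight up.

```bash
python3 -m inch '[{"grip":0.6,"translation":[0,0,0],"twist":[0,0,0]},{"grip":0.8,"translation":[0,0,0],"twist":[0,0,0]},{"grip":1,"translation":[0,0,0],"twist":[0,0,0]},{"grip":1,"translation":[0,0,0],"twist":[0,0,0]},{"grip":1,"translation":[0,0,0],"twist":[0,0,0]},{"grip":1,"translation":[0,0,0],"twist":[0,0,0]},{"grip":1,"translation":[0,0,0],"twist":[0,0,0]},{"grip":1,"translation":[0,0,0],"twist":[0,0,0]}]' 
python3 -m inch '[{"grip":1,"translation":[0,0,-0.4],"twist":[0,0,0]},{"grip":1,"translation":[0,0,-0.8],"twist":[0,0,0]},{"grip":1,"translation":[0,0,-1],"twist":[0,0,0]},{"grip":1,"translation":[0,0,-1],"twist":[0,0,0]},{"grip":1,"translation":[0,0,-1],"twist":[0,0,0]},{"grip":1,"translation":[0,0,-1],"twist":[0,0,0]},{"grip":1,"translation":[0,0,-0.8],"twist":[0,0,0]},{"grip":1,"translation":[0,0,0],"twist":[0,0,0]}]' >/dev/null
python3 - <<'E'
from h import *
st();c=viewer.get_calibration('wrist');im=viewer.get_image('wrist');s=viewer.get_image('scene')
u,v=proj(c,(.484,-.1,.087)).astype(int)
a=cv2.resize(im[max(0,v-70):v+50,u-50:u+50,::-1],(400,480),interpolation=2)
b=cv2.resize(s[225:345,245:345,::-1],(400,480),interpolation=2)
cv2.imwrite('pics/end.png',np.hstack([a,b]))
E
```

```text
t: 14.78
tcp_pos: [0.4835, -0.1, 0.0577]
tcp_rot: [-1.847, -2.541, -0.0]
force: [-0.4, -0.3, 0.2]
finger_gap: 0.999
grip_force: 0.0
t 15.45 p [ 0.4845 -0.1003  0.1819] z [ 0.005 -0.001 -1.   ] yaw_y 17.96 F [ 1.5 -0.4  1.5] M [ 0.008 -0.034 -0.038] gap 0.999 gf 0.0 q [-0.256 -0.272  1.887  0.     1.521 -0.569]
```

View pics/end.png

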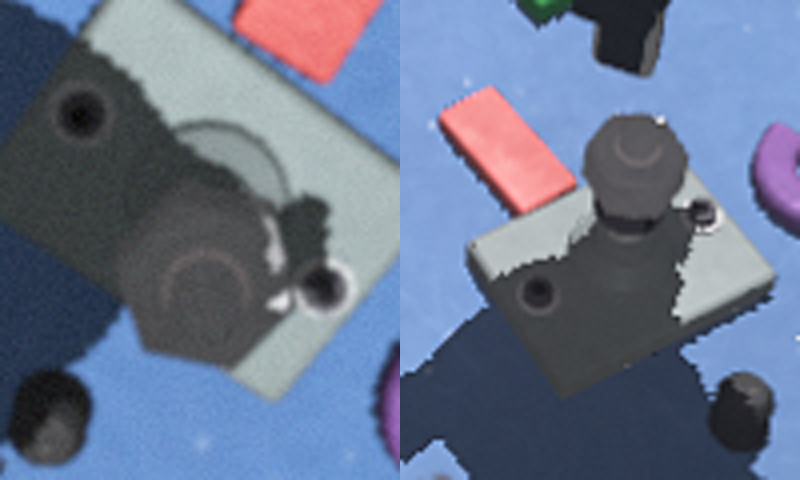

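The nut has sprung back somewhat. I'll measure the angle on a contrast-stretched crop.

Run:
```python
from h import *
c=viewer.get_calibration('wrist');im=viewer.get_image('wrist');np.save('w4.npy',c,allow_pickle=True)
u,v=proj(c,(.484,-.1,.087)).astype(int);print(u,v)
k=im[v-45:v+40,u-45:u+45,::-1].astype(float);k=255*np.clip(k/130,0,1)**.6
cv2.imwrite('pics/end2.png',cv2.resize(k.astype(np.uint8),None,fx=6,fy=6,interpolation=2))
```

```text
251 196
```

View pics/end2.png

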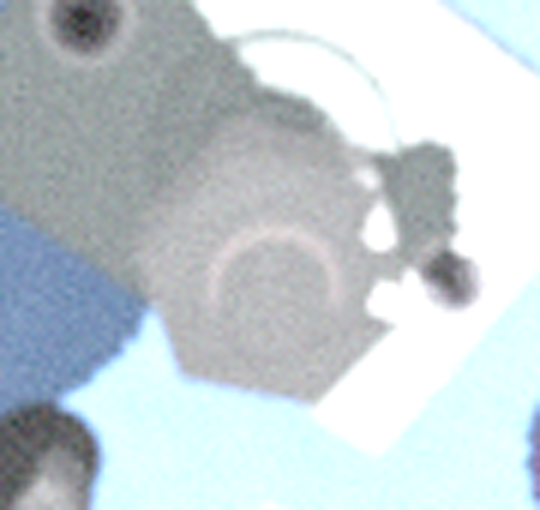

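Corners are at (140,265), (183,377), (315,405) and (405,318), so the nut stands about 17° back from the tool. That is more than "a little", so I'll fit it and regrip to feel whether it is jammed.

```bash
python3 - <<'E'
from h import *
from scipy.optimize import least_squares
for n,P in(('w4',np.array([(140,265),(183,377),(315,405),(405,318)])/6+[251-45,196-45]),):
    c=np.load(n+'.npy',allow_pickle=True).item()
    def f(q):
        m=np.array([proj(c,(q[0]+.0208*np.cos(q[2]+k*np.pi/3),q[1]+.0208*np.sin(q[2]+k*np.pi/3),.086)) for k in range(6)])
        return np.r_[[ (p-m[np.argmin(((m-p)**2).sum(1))]) for p in P]].ravel()
    for a in(-10,10,30):
        s=least_squares(f,[.484,-.1,np.radians(a)]);print(s.x[:2].round(4),'flat',(np.degrees(s.x[2])+30)%60,s.cost)
E
python3 -m inch '[{"grip":1,"translation":[0,0,0],"twist":[0,0,-0.5]},{"grip":1,"translation":[0,0,0.8],"twist":[0,0,-0.6]},{"grip":1,"translation":[0,0,1],"twist":[0,0,-0.6]},{"grip":1,"translation":[0,0,1],"twist":[0,0,-0.6]},{"grip":1,"translation":[0,0,1],"twist":[0,0,-0.5]},{"grip":1,"translation":[0,0,0.9],"twist":[0,0,0]},{"grip":1,"translation":[0,0,0.8],"twist":[0,0,0]},{"grip":1,"translation":[0,0,0.5],"twist":[0,0,0]}]' >/dev/null
python3 -c "from h import *;st();mz(3)"
```

```text
[ 0.4851 -0.1017] flat 35.5478922116377 3.2553360251462395
[ 0.4851 -0.1017] flat 35.54791089415883 3.255336025094289
[ 0.4836 -0.097 ] flat 51.205142176725104 123.96862812069627
t 16.2667 p [ 0.4822 -0.0997  0.0548] z [-0.003  0.001 -1.   ] yaw_y 34.76 F [-1.2  0.1  0.4] M [-0.014 -0.003 -0.001] gap 1.0 gf 0.0 q [-0.256 -0.181  2.024 -0.     1.302 -0.862]
mz 0.038 0.032
```

```bash
python3 -m inch '[{"grip":0.7,"translation":[0,0,-0.15],"twist":[0,0,0]},{"grip":0.4,"translation":[0,0,0],"twist":[0,0,0]},{"grip":0.3,"translation":[0,0,0],"twist":[0,0,0]},{"grip":0.3,"translation":[0,0,0],"twist":[0,0,0]},{"grip":0.3,"translation":[0,0,0],"twist":[0,0,0]},{"grip":0.3,"translation":[0,0,0],"twist":[0,0,0]},{"grip":0.3,"translation":[0,0,0],"twist":[0,0,0]},{"grip":0.3,"translation":[0,0,0],"twist":[0,0,0]}]' 100 >/dev/null
python3 -c "from h import *;st();mz()"
```

```text
t 17.0833 p [ 0.4838 -0.1002  0.0617] z [ 0.001 -0.    -1.   ] yaw_y 34.76 F [-4.1  0.8  9. ] M [-0.017  0.714  0.054] gap 0.404 gf 98.8 q [-0.256 -0.187  2.017 -0.     1.31  -0.862]
mz 0.055 0.024
```

Gripped square. Turn 4.8° clockwise and feel.

```bash
python3 -m inch '[{"grip":0.3,"translation":[0,0,-0.03],"twist":[0,0,0.1]},{"grip":0.3,"translation":[0,0,0.001],"twist":[0,0,0.1]},{"grip":0.3,"translation":[0,0,0.001],"twist":[0,0,0.1]},{"grip":0.3,"translation":[0,0,0.001],"twist":[0,0,0.1]},{"grip":0.3,"translation":[0,0,0.001],"twist":[0,0,0.1]},{"grip":0.3,"translation":[0,0,0.001],"twist":[0,0,0.1]},{"grip":0.3,"translation":[0,0,0.001],"twist":[0,0,0.1]},{"grip":0.3,"translation":[0,0,0.001],"twist":[0,0,0.1]}]' >/dev/null
python3 -c "from h import *;st();mz()"
```

```text
t 18.15 p [ 0.4837 -0.1002  0.0617] z [ 0.001 -0.    -1.   ] yaw_y 29.91 F [-0.3 -1.1  6.9] M [-0.257  0.391  0.27 ] gap 0.405 gf 100.6 q [-0.256 -0.187  2.017 -0.     1.31  -0.778]
mz 0.198 0.02
```

```bash
python3 -m inch '[{"grip":0.3,"translation":[0,0,0.002],"twist":[0,0,0.2]},{"grip":0.3,"translation":[0,0,0.002],"twist":[0,0,0.2]},{"grip":0.3,"translation":[0,0,0.002],"twist":[0,0,0.2]},{"grip":0.3,"translation":[0,0,0.002],"twist":[0,0,0.2]},{"grip":0.3,"translation":[0,0,0.002],"twist":[0,0,0.2]},{"grip":0.3,"translation":[0,0,0.002],"twist":[0,0,0.2]},{"grip":0.3,"translation":[0,0,0],"twist":[0,0,0]},{"grip":0.3,"translation":[0,0,0],"twist":[0,0,0]}]' >/dev/null
python3 -c "from h import *;st();mz()"
```

```text
t 19.2167 p [ 0.4837 -0.1004  0.0615] z [ 0.    -0.001 -1.   ] yaw_y 22.73 F [-2.6 -2.9  6.6] M [-0.368  0.53   0.326] gap 0.405 gf 100.7 q [-2.560e-01 -1.870e-01  2.018e+00 -1.000e-03  1.310e+00 -6.520e-01]
mz 0.258 0.039
```

```bash
cat >> h.py <<'E'
def ser(n=8):
    a=[]
    for _ in range(n): viewer.get_image('top');a.append(readout.observe()['ft_torque'][2])
    print('ser',np.round(a,2),np.mean(a).round(3))
E
python3 -m inch '[{"grip":0.3,"translation":[0,0,0.002],"twist":[0,0,0.1]},{"grip":0.3,"translation":[0,0,0.001],"twist":[0,0,0.1]},{"grip":0.3,"translation":[0,0,0.002],"twist":[0,0,0.1]},{"grip":0.3,"translation":[0,0,0.001],"twist":[0,0,0.1]},{"grip":0.3,"translation":[0,0,0.001],"twist":[0,0,0.1]},{"grip":0.3,"translation":[0,0,0.001],"twist":[0,0,0.1]},{"grip":0.3,"translation":[0,0,0.001],"twist":[0,0,0.1]},{"grip":0.3,"translation":[0,0,0.001],"twist":[0,0,0.1]}]' 120 >/dev/null
python3 -c "from h import *;st();ser()"
```

```text
t 20.2833 p [ 0.4837 -0.1005  0.0614] z [ 0.    -0.001 -1.   ] yaw_y 17.92 F [-3.4 -4.3  8.8] M [-0.505  0.772  0.583] gap 0.402 gf 120.1 q [-2.560e-01 -1.870e-01  2.018e+00 -1.000e-03  1.310e+00 -5.680e-01]
ser [0.53 0.45 0.48 0.46 0.39 0.47 0.43 0.49] 0.462
```

At the same angle the moment is back to about 0.5 N m, so the set-back is just the springback. The nut is seated on the washer and stayed below the 0.8 N m at which the ring nut would turn. Release and rise.

```bash
python3 -m inch '[{"grip":0.6,"translation":[0,0,0],"twist":[0,0,0]},{"grip":0.8,"translation":[0,0,0],"twist":[0,0,0]},{"grip":1,"translation":[0,0,0],"twist":[0,0,0]},{"grip":1,"translation":[0,0,0],"twist":[0,0,0]},{"grip":1,"translation":[0,0,0],"twist":[0,0,0]},{"grip":1,"translation":[0,0,0],"twist":[0,0,0]},{"grip":1,"translation":[0,0,0],"twist":[0,0,0]},{"grip":1,"translation":[0,0,0],"twist":[0,0,0]}]' >/dev/null
python3 -m inch '[{"grip":1,"translation":[0,0,-0.4],"twist":[0,0,0]},{"grip":1,"translation":[0,0,-0.8],"twist":[0,0,0]},{"grip":1,"translation":[0,0,-1],"twist":[0,0,0]},{"grip":1,"translation":[0,0,-1],"twist":[0,0,0]},{"grip":1,"translation":[0,0,-1],"twist":[0,0,0]},{"grip":1,"translation":[0,0,-1],"twist":[0,0,0]},{"grip":1,"translation":[0,0,-0.8],"twist":[0,0,0]},{"grip":1,"translation":[0,0,0],"twist":[0,0,0]}]' >/dev/null
python3 - <<'E'
from h import *
st();c=viewer.get_calibration('wrist');im=viewer.get_image('wrist');s=viewer.get_image('top')
u,v=proj(c,(.484,-.1,.087)).astype(int);print(u,v)
k=im[v-45:v+40,u-33:u+33,::-1].astype(float);k=(255*np.clip(k/130,0,1)**.6).astype(np.uint8)
a=cv2.resize(k,(396,510),interpolation=2)
b=cv2.resize(s[180:280,262:338,::-1],(388,510),interpolation=2)
cv2.imwrite('pics/end3.png',np.hstack([a,b]))
E
```

```text
t 22.0167 p [ 0.4845 -0.1003  0.1849] z [ 0.005 -0.001 -1.   ] yaw_y 17.96 F [0.1 0.1 1.2] M [-0.019 -0.046  0.012] gap 0.999 gf 0.0 q [-0.256 -0.273  1.883 -0.     1.527 -0.569]
249 193
```

View pics/end3.png

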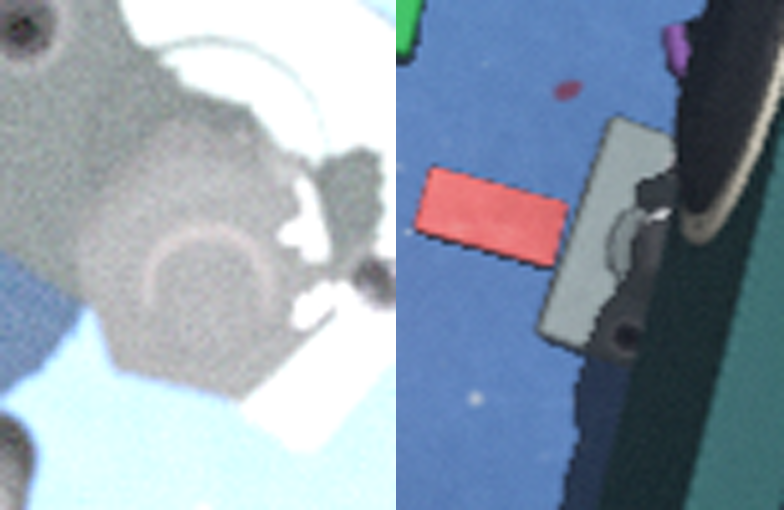

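The left half shows the nut at the same reproducible rest angle (bottom edge (112,370) to (240,400)). The wax and polisher are where they were, and the mould's visible edge too. The gripper is clear of everything.

```bash
python3 -c "
from bench import arm
print(arm.hand_in())"
```

```text
the job is handed in; nothing more can be done
None
```

I ran the hex nut down onto the washer, tightened it to about 0.5 N m (highest reading 0.58), let go and handed the job in. It springs back about 17° on release. I judged the ring nut not to have turned only from staying below 0.8 N m, since I did not check its slot in a picture; the wax and polisher are unmoved, and the mould was only partly in view.

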